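# Load the power fuse into its sprung holder

### The job

Take the good fuse (the one with the green band) from the blue tray and load it into the fuse holder on the rail: put one end in low against the spring contact, press the spring back gently, and with the spring held back tip the other end down behind the fixed end stop and press it home if friction holds it up. Never force it: leave the fuse released, lying level and fully home between its two contacts, and leave the other fuses and things on the bench alone.

Things in the scene. Friction and masses are not known exactly. Their poses are not given: they have to be found in the camera images.
- fuse_mid (a point): Centre of the good fuse: a round ceramic cylinder with a green band round its middle and brass ends, diameter 24 mm, length 90 mm, 0.08 to 0.15 kg. x is its long axis; both ends are alike. It starts lying level in a berth of the tray, centre 32 mm above the table, up to 6 mm off the berth's middle along its axis, with room for fingers at both sides of its middle.
- spent_a_mid (a point): Centre of a spent fuse with a red band, same size, lying in another berth of the tray; leave it.
- spent_b_mid (a point): Centre of the other spent fuse with a red band; leave it.
- tray: Blue tray, 120 x 220 mm, 6 mm thick; origin under its centre. Three berths along x at y = -70, 0 and +70 mm: two ribs at x = -34 and +34 mm (10 mm wide) carry a fuse, underside 20 mm above the table, between cheeks reaching 28 mm high, 13.5 to 19.5 mm either side of its axis. Which fuse lies in which berth varies.
- rail: Grey plate (240 x 80 mm) with an aluminium rail along x, fixed to the bench; origin under its centre, z up. A beige fuse holder is clamped on it, bay along x, centred at y = 0. ONLY the rail and its marks (next four) are measured: the whole holder stands up to 18 mm off its marks along x, unmeasured: find it by feel or sight. The fuse may bear on it with 28 N at most, all contacts summed.
- bay_mid (a point): Mark on the rail: nominal centre of the loaded fuse, 62 mm above the table (axes as the rail's). Loaded, the fuse lies level along x, underside 50 mm high, its ends 45 mm either side of the bay's true middle. From 30 mm on the spring side to 35 mm on the stop side of it both sides are open for fingers, down to the holder's base (50 mm wide, top 30 mm high).
- spring_nominal (a point): Nominal face of the resting spring contact at the bay's -x end: copper disc, diameter 18 mm, facing +x, centre 62 mm high, on a plunger. It gives towards -x by 12.5 mm at most: 2 N to start, 0.6 N more per mm, 9 N at its hard stop (damped: 1 N more at 12 mm/s). The space to the end stop is 8 mm shorter than the fuse; loaded, the spring is pressed 8 mm. Housing 30 to 48 mm behind it, 76 mm high.
- stop_nominal (a point): Mark: nominal inner face of the fixed end stop at the bay's +x end, a copper wall 8 mm thick, 20 mm wide, top 64 mm high (this point is 62 mm high). A fuse tilted 20 to 30 degrees with its -x end low clears it and meets the disc's upper edge (71 mm high). Just inside it a V saddle, 10 mm long in x, carries and centres the fuse: no wider than the fuse, sides reaching 58 mm high.
- saddle_nominal (a point): Mark: nominal top centre of the saddle at the spring end, 50 mm high, 32 mm long in x, 36 mm wide; the fuse's underside rests on it and on the V saddle at the stop end. Guide cheeks stand along its length, inner faces at y = -14 and +14 mm, 64 mm high, with lips flaring outward to 72 mm high (48 mm outer width). All the holder's faces and contacts are smooth (friction about 0.2).
- driver: Screwdriver lying on the bench; leave it.
- tape: Yellow plastic ring, 90 mm across, 22 mm high, on the bench; leave it.
- weight: Brass weight, 48 mm across, 64 mm high; leave it.
- flux: Amber jar, 52 mm across, 90 mm high; leave it.
- coupon: Flat steel test coupon, 160 x 28 x 6 mm; leave it.
- cup: White cup, 72 mm across, 80 mm high; leave it.
Not all that is in view belongs to the job. Leave any black, pink or purple look-alike of the part that bears fuse_mid alone.

How it is judged (in metres and radians):
On the way:
1. one end of the fuse presses the spring contact while the other end is still up (contact force between fuse and rail above 4 N and angle between the x axis of fuse_mid and the x axis of rail, either way round above 0.1 rad and z of fuse_mid in the frame of rail below 0.11 m and horizontal distance between fuse_mid and rail below 0.05 m), for 0.1 s.
At the end, for the whole second after the job is handed in: The green-banded fuse lies at rest between the two contacts: centre 59.5 to 65.5 mm above the table, within 4 mm of the rail's centre line and 21 mm of its middle, level and in line with the rail within 0.06 rad (z of fuse_mid in the frame of rail between 0.0595 and 0.0655 m and y of fuse_mid in the frame of rail between -0.004 and 0.004 m and x of fuse_mid in the frame of rail between -0.021 and 0.021 m and angle between the x axis of fuse_mid and the x axis of rail, either way round below 0.06 rad and linear speed of fuse below 0.01 m/s); the robot touches nothing.
It fails at once if the fuse bears on the holder, its contacts or the rail with more than 28 N in all (contact force between fuse and rail above 28 N).
It fails at once if a spent fuse is moved more than 15 mm (distance of any of spent_a_mid, spent_b_mid from where it was at the start of the episode above 0.015 m).
It fails at once if something else on the bench is moved more than 20 mm (distance of any of driver, tape, weight, flux, coupon, cup from where it was at the start of the episode above 0.02 m).
It also fails if it takes over 48 s, if anything falls off the work surface, if the arm or the gripper's body presses on something with over 40 N, if the wrist force passes 120 N, or if a joint passes its speed limit or range.

### The arm

A 6-joint arm with a two-finger parallel gripper is mounted at the origin on the work surface. World frame = base frame: x ahead of the robot, y to its left, z up, the work surface at z = 0. Lengths are in mm, angles in rad, forces in N, time in s.
With the tool pointing down it reaches from about 275 to 825 mm from the base axis. Payload 4.9 kg.
Tool frame: the origin (TCP) lies at the very end of the fingers, on their centre line; the grasp point (between the pads) lies 19 mm behind it; z points along the fingers, y is the line along which they close (so a half turn about z gives the same grasp; the last joint's range is limited). The gripper opens to 85 mm and grips with 20 to 120 N. Pads are 22 mm wide; open, the fingers measure 114 mm over their backs; the gripper's body (76 mm by 85 mm) begins 54 mm behind the grasp point. The pads swing forward as they close: fully open they stand 13 mm farther back than shut.
Start: joints at [-1.479, 0.326, -0.193, 1.052, 0, 1.437], TCP at [123.148, -536.053, 231.281] pointing down, gripper open.
Joint ranges: [-2.65, 2.65], [-0.97, 1.79], [-1.3, 1.35], [-1.93, 2.1], [-1.47, 1.37], [-3.14, 3.14]. Speed limits (rad/s): [2.57, 2.57, 3.14, 3.14, 3.14, 3.14].

### API

Orientations are given as [roll, pitch, yaw] about the fixed x, y, z axes, in that order (R = Rz(yaw) Ry(pitch) Rx(roll)).
In Python, from bench import bot, solve_ik, imaging gives the robot as it stands. Calls block until the motion is done:
- bot.move_ptp(position, orientation): joint-space move of the TCP to a pose.
- bot.movel(position, rot=None, max_speed=150, threshold=None): straight line of the TCP; rot=None keeps the orientation; max_speed is the mean speed in mm/s. With threshold (N) it stops when the force on the tool has changed by that much, and returns True; else False.
- bot.move_j(angles): joint-space move.
- bot.grip(opening, effort=None): opening from 0.0 (shut) to 1.0 (fully open); effort is the grip in N (None keeps the last); returns when the fingers have stopped.
- bot.dwell(seconds).
- solve_ik(position, orientation): joint angles nearest the present ones, or None.
- bot.get_state(): the state.
- imaging.capture(name): name is "scene" or "top" or "wrist"; returns the picture (420x560x3 uint8, blue, green, red); there is no depth.
- imaging.camera_model(name): a dict with "K" (3x3 intrinsics, pixels), "position" and "rotation" of the camera in the world. Camera axes: x right, y up, looking along -z (the intrinsics and any distortion apply to the point x, -y, -z); pixel columns grow to the right and rows downward; lengths in mm; the calibration is good to about 2 mm. A picture is of the moment at which its call begins: read the wrist's pose just before it. camera_model takes no time and is no camera call; for the wrist camera it gives the pose at the moment of the call.
A pose or a line that the arm cannot do raises bot.IKError and nothing moves.
- bot.sign_off(): hands the job in; it is judged then, once.
The state is a dict: "t": time; "qpos": joint angles; "joint_velocities": joint speeds; "effort": joint torques, N m; "tcp_pos": TCP position; "orientation": TCP orientation; "contact_force": force on the tool from outside, world axes, zero at the start; "wrist_torque": the same for the moment, N m; "opening": opening from 0.0 (shut) to 1.0 (fully open); "gripper_force": force on a finger pad.
Only numpy, scipy, OpenCV 4.12 (cv2) and the standard library are available. Lean on these libraries where they do the work, as an engineer would, in place of code of your own. Each camera call takes 0.05 s, during which the arm holds its last target. There are 200 camera calls.

## Working session

There is one attempt and no reset: what is moved stays moved. The work goes in short steps, each a Python script; the robot and the scene stay as the last script left them, time stands still between calls to the robot, and variables do not carry over. Pictures are saved under pics/ and viewed, at most 10 in all, crops included, and the job is handed in when it is done.

```bash
ls; mkdir -p pics; python3 - <<'E'
from bench import bot, imaging
import cv2,numpy as np
for n in ("scene","top"):
    im=imaging.capture(n); cv2.imwrite(f"pics/{n}0.png",im)
    m=imaging.camera_model(n); print(n,{k:np.round(v,4).tolist() if not isinstance(v,str) else v for k,v in m.items()})
s=bot.get_state(); print(s)
E
```

```text
pics
scene {'K': [[401.8527, 0.0, 284.6189], [0.0, 401.8527, 204.7352], [0.0, 0.0, 1.0]], 'position': [1257.1794, 182.7049, 1049.9039], 'rotation': [0.6629, -0.0155, 1.8517]}
top {'K': [[524.4515, 0.0, 272.435], [0.0, 524.4515, 218.0844], [0.0, 0.0, 1.0]], 'position': [383.8746, 0.5377, 1323.7228], 'rotation': [0.1184, -0.0123, -1.5644]}
{'t': 0.1, 'qpos': array([-1.47922907e+00,  3.26862386e-01, -1.93490677e-01,  1.05200238e+00,
        1.03243402e-07,  1.43657977e+00]), 'joint_velocities': array([ 0.00101496, -0.00134234,  0.00273159,  0.0016201 , -0.00079906,
       -0.00025695]), 'effort': array([ 9.28009176e-04, -4.44238865e+01,  2.63038105e+01,  7.94278661e-03,
       -9.68483823e-05, -5.51421181e-06]), 'tcp_pos': array([ 123.08256329, -535.51227433,  230.58157851]), 'orientation': array([-3.14004758e+00, -2.08733357e-04,  2.25783656e-01]), 'contact_force': array([-0.67045626, -0.23109071, -0.15903018]), 'wrist_torque': array([ 0.00089379, -0.04240188,  0.01146621]), 'gripper_force': 0.0, 'opening': 1.0018261001794817}
```

View pics/top0.png

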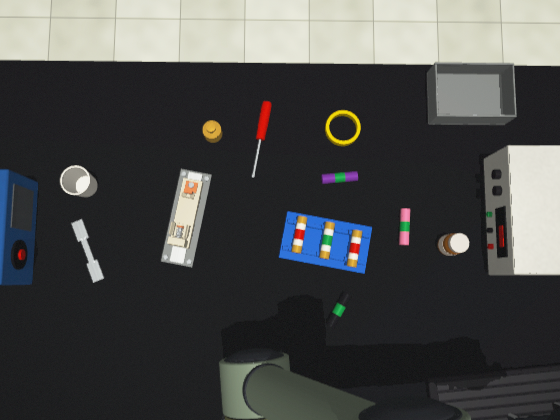

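View pics/scene0.png

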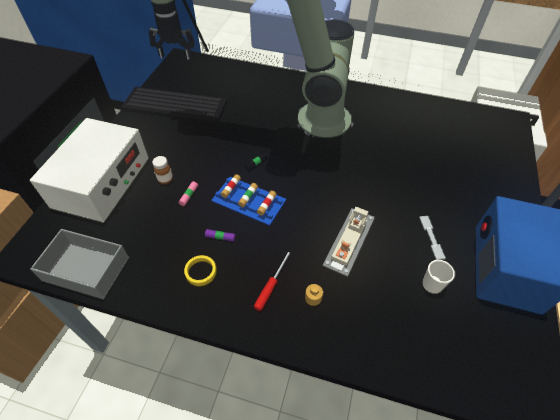

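The top view shows the candidates: the fuse in the tray's middle berth (328,240), and decoys in purple (340,177), pink (405,226) and black (339,309). Only the tray fuse is white ceramic with brass ends and a green band. The spent red ones are at (300,235) and (355,248). The rail is near (187,218). In the scene view, the good fuse is near (249,195).

```bash
cat > h.py <<'E'
from bench import bot, solve_ik, imaging
import numpy as np, cv2
from scipy.spatial.transform import Rotation as Rot
def model(n):
    m=imaging.camera_model(n); return {k:np.array(v) for k,v in m.items() if k in("K","position","rotation","distortion","dist")}
def RM(m):
    r=np.array(m["rotation"]); return r if r.shape==(3,3) else Rot.from_euler('xyz',r).as_matrix()
def ray(m,u,v):
    d=np.linalg.inv(m["K"])@[u,v,1]; d=RM(m)@(d*[1,-1,-1]); return m["position"],d/np.linalg.norm(d)
def at_z(m,u,v,z):
    p,d=ray(m,u,v); return p+d*(z-p[2])/d[2]
def tri(obs):
    A=np.zeros((3,3));b=np.zeros(3);R=[]
    for m,u,v in obs:
        p,d=ray(m,u,v);P=np.eye(3)-np.outer(d,d);A+=P;b+=P@p;R.append((P,p))
    x=np.linalg.solve(A,b); return x,[round(float(np.linalg.norm(P@(x-p))),1) for P,p in R]
def proj(m,X):
    c=RM(m).T@(np.array(X,float)-m["position"])*[1,-1,-1]; q=m["K"]@c; return q[:2]/q[2]
E
python3 - <<'E'
from h import *
print(imaging.camera_model("top").keys(), imaging.camera_model("wrist"))
t=model("top");s=model("scene")
print(tri([(t,328,240),(s,249,195)]))
for uv in [(328,240),(300,235),(355,248)]: print(uv,at_z(t,*uv,40))
for uv in [(187,218),(182,170),(211,174),(192,266),(162,262)]: print(uv,at_z(t,*uv,5))
top=cv2.imread("pics/top0.png")
a=cv2.resize(top[160:275,155:220],None,fx=5,fy=5,interpolation=cv2.INTER_CUBIC)
b=cv2.resize(top[205:280,275:375],None,fx=4.5,fy=4.5,interpolation=cv2.INTER_CUBIC)
c=np.zeros((575,790,3),np.uint8); c[:575,:325]=a; c[:337,330:780]=b[:337]
cv2.imwrite("pics/crop1.png",c)
E
```

```text
dict_keys(['K', 'position', 'rotation']) {'K': array([[294.3431493 ,   0.        , 280.603756  ],
       [  0.        , 294.3431493 , 211.35897131],
       [  0.        ,   0.        ,   1.        ]]), 'position': array([ 193.32723453, -520.01260422,  372.90837281]), 'rotation': array([-2.89835417e-01,  9.40815637e-04, -1.34486178e+00])}
(array([ 483.4920521 , -148.91837088,   30.85425976]), [3.4, 3.4])
(328, 240) [ 483.60873454 -151.14479851   40.        ]
(300, 235) [495.418837   -82.32089137  40.        ]
(355, 248) [ 464.42425485 -217.35355411   40.        ]
(187, 218) [539.4432423  201.21650617   5.        ]
(182, 170) [662.82144967 217.12291124   5.        ]
(211, 174) [653.08477341 142.92909359   5.        ]
(192, 266) [418.68986329 185.64850432   5.        ]
(162, 262) [428.15333431 260.78376524   5.        ]
```

View pics/crop1.png

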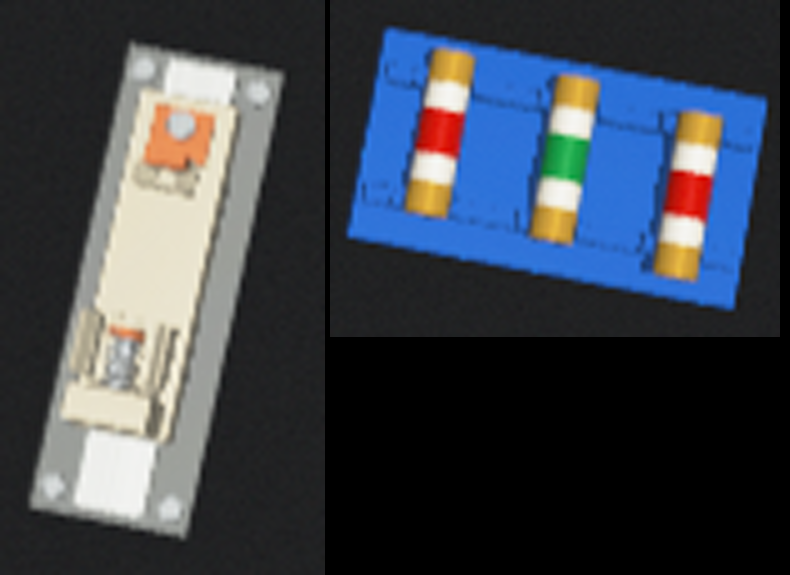

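The crop confirms it. The green-banded fuse with brass ends is in the tray's middle berth (565,158 in the crop), between two red ones. The holder's spring is at the near end (120,345) and the orange stop at the far end (180,135), so rail +x points away from the robot. Next I'll take wrist views of both.

```bash
cat > look.py <<'E'
from h import *
import pickle
obs={}
def snap(name,p,yaw):
    bot.move_ptp(p,[np.pi,0,yaw]); bot.dwell(0.15)
    m=model("wrist"); im=imaging.capture("wrist"); cv2.imwrite(f"pics/{name}.png",im); obs[name]=m
d=np.array([np.cos(-.17),np.sin(-.17),0])
bot.grip(0.55)
for i,s in enumerate((-30,30)): snap(f"h{i}",np.array([540,201,175])+s*d,-.17)
for i,s in enumerate((30,-30)): snap(f"t{i}",np.array([483,-150,150])+s*d,-.17)
pickle.dump(obs,open("obs.pkl","wb"))
st=bot.get_state(); print(st["t"],st["opening"],st["contact_force"],st["qpos"])
for n in("t0","t1"):
    im=cv2.imread(f"pics/{n}.png").astype(int); b,g,r=im[...,0],im[...,1],im[...,2]
    mk=((g>1.6*r)&(g>1.6*b)&(g>60)).astype(np.uint8)
    k,l,st_,c=cv2.connectedComponentsWithStats(mk)
    print(n,[(st_[j].tolist(),c[j].round(1).tolist()) for j in range(1,k) if st_[j,4]>100])
a,b=[cv2.imread(f"pics/{n}.png") for n in("h0","h1")]
cv2.imwrite("pics/hh.png",np.hstack([a[:,90:470],b[:,90:470]]))
E
python3 look.py
```

```text
10.1667 0.5479168750872786 [-0.03944351  0.10695204  0.39490771] [-4.64371326e-01  2.68232415e-01 -5.00151945e-01  8.00932896e-01
  5.03818252e-05  2.84701568e+00]
t0 [([466, 149, 11, 26, 210], [471.0, 161.5])]
t1 [([477, 81, 12, 29, 280], [482.4, 94.9]), ([269, 164, 25, 28, 667], [280.9, 177.5]), ([319, 306, 15, 27, 116], [324.8, 317.0])]
```

View pics/hh.png

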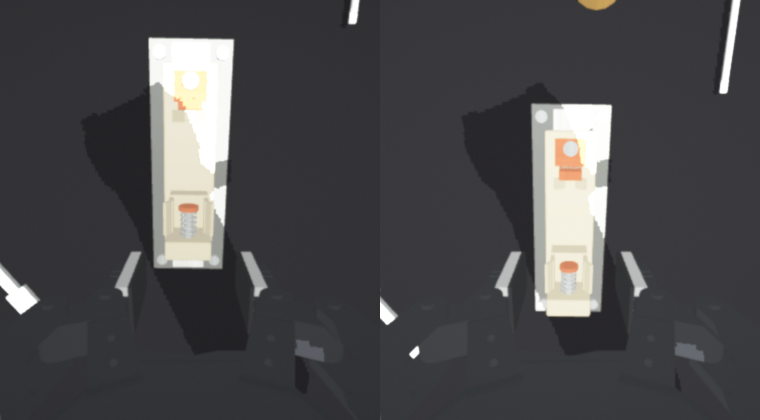

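View pics/t1.png

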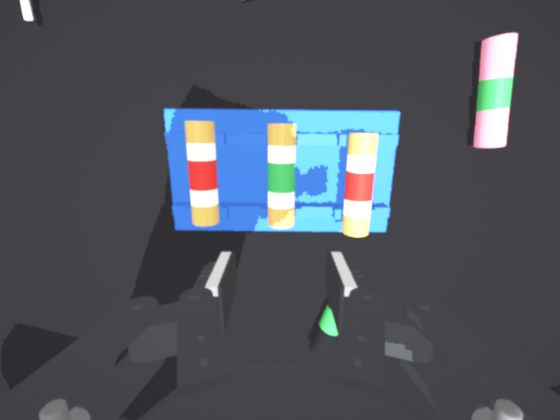

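h0 and h1 show the holder centred along x. In h1 the spring disc is at (570,267) in the montage and the stop's inner edge at about (570,180). t1 shows the green fuse centred at (281,177), with its ends at rows 124 and 227. I'll enlarge the holder for exact pixels.

```bash
python3 - <<'E'
import cv2,numpy as np
def g(im): return (255*(im/255.)**1.3).astype(np.uint8)
a=cv2.imread("pics/h0.png")[30:278,225:335]; b=cv2.imread("pics/h1.png")[95:325,225:335]
c=np.zeros((600,800,3),np.uint8)
# rotate 90 so the long axis is horizontal, x3
A=cv2.rotate(cv2.resize(a,None,fx=3.1,fy=2.6,interpolation=cv2.INTER_CUBIC),0)
A=cv2.resize(cv2.rotate(a,0),None,fx=3.2,fy=2.7,interpolation=cv2.INTER_CUBIC); B=cv2.resize(cv2.rotate(b,0),None,fx=3.2,fy=2.7,interpolation=cv2.INTER_CUBIC)
c[:A.shape[0],:A.shape[1]]=A[:300]; c[300:300+B.shape[0],:B.shape[1]]=B[:300]
cv2.imwrite("pics/hcrop.png",c); print(A.shape,B.shape)
t=cv2.imread("pics/t0.png"); u=cv2.imread("pics/t1.png")
c=np.hstack([t[90:330,200:360],u[90:250,200:360].repeat(1,0) if 0 else cv2.copyMakeBorder(u[90:250,200:360],0,80,0,0,0)])
cv2.imwrite("pics/tcrop.png",cv2.resize(c,None,fx=2.5,fy=2.5,interpolation=cv2.INTER_CUBIC))
E
```

```text
(297, 794, 3) (297, 736, 3)
```

View pics/hcrop.png

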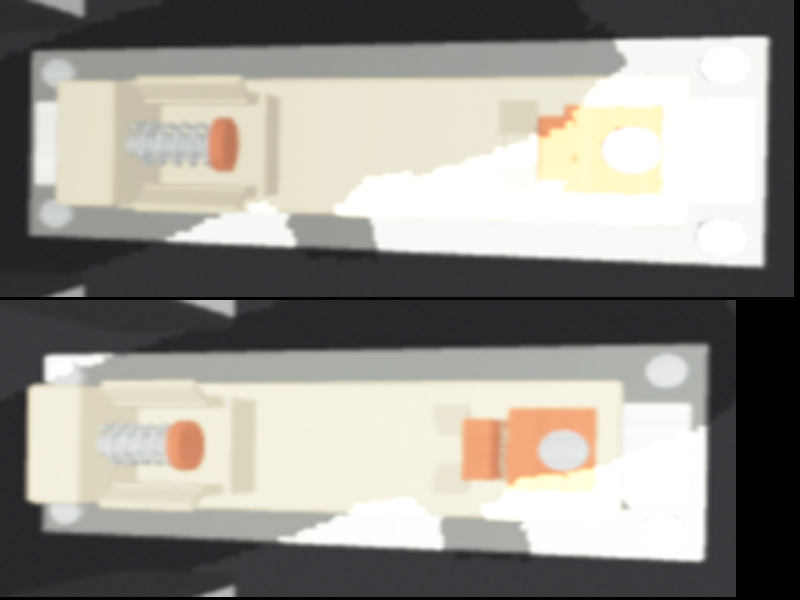

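View pics/tcrop.png

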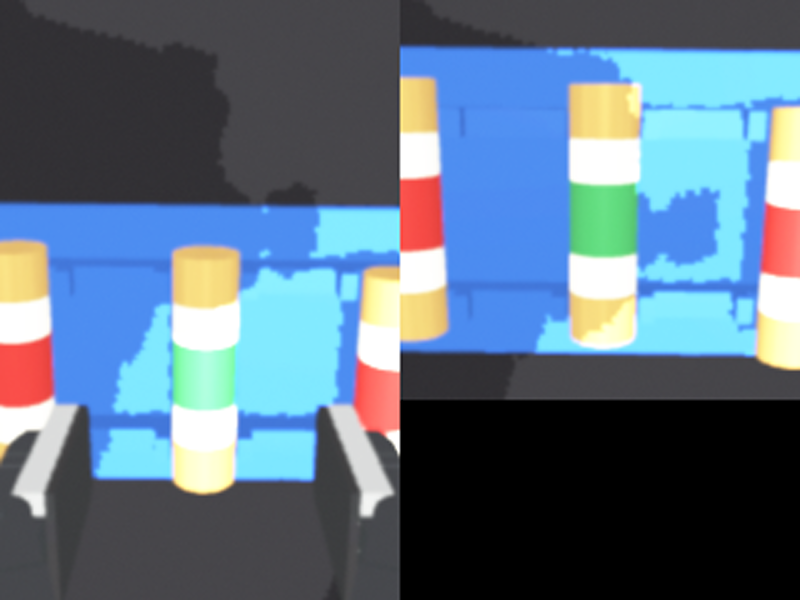

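```bash
cat > meas.py <<'E'
from h import *
import pickle
O=pickle.load(open("obs.pkl","rb"))
h0=lambda X,Y:(O["h0"],225+Y/2.7-.3,277-X/3.2+.3)
h1=lambda X,Y:(O["h1"],225+(Y-300)/2.7-.3,324-X/3.2+.3)
C=[]
for a,b in [((33,52),(45,355)),((30,236),(43,530)),((769,37),(708,346)),((765,266),(705,560))]:
    x,e=tri([h0(*a),h1(*b)]); C.append(x); print("corner",x.round(1),e)
C=np.array(C); 
def at(f,X,Y,z): return at_z(*f(X,Y),z)
for z in(6,8,10):
  for f,L in((h0,[(33,52),(30,236),(769,37),(765,266)]),(h1,[(45,355),(43,530),(708,346),(705,560)])):
    c=np.array([at(f,*p,z) for p in L]); ax=(c[2]+c[3]-c[0]-c[1])[:2]; print(z,c.mean(0).round(1),"yaw",np.arctan2(ax[1],ax[0]).round(4),"L",np.linalg.norm(ax)/2,"W",np.linalg.norm(c[0]-c[1]),np.linalg.norm(c[2]-c[3]))
st,e=tri([h0(538,148),h1(463,449.5)]); print("stop top edge",st.round(1),e)
print("stop@64",at(h0,538,148,64).round(1),at(h1,463,449.5,64).round(1))
for nm,f,X,Y in(("h0 bottom edge",h0,238,144),("h1 bottom edge",h1,204,446)): print(nm,at(f,X,Y,53).round(1),"as62",at(f,X,Y,62).round(1))
t0=lambda X,Y:(O["t0"],200+X/2.5-.3,90+Y/2.5-.3)
t1=lambda X,Y:(O["t1"],200+(X-400)/2.5-.3,90+Y/2.5-.3)
for nm,a,b in(("far end",(206,252),(606,85)),("near end",(204,488),(603,343)),("green far",(204,346),(604,184)),("green near",(204,405),(603,254))):
    x,e=tri([t0(*a),t1(*b)]); print(nm,x.round(1),e,"@44",at_z(*t0(*a),44).round(1),at_z(*t1(*b),44).round(1))
E
python3 meas.py
```

```text
corner [430.6 262.4   6.2] [0.3, 0.3]
corner [415.3 184.2   5. ] [0.5, 0.5]
corner [665.2 218.1   4.9] [0.4, 0.4]
corner [651.  139.8   3.7] [0.0, 0.0]
6 [540.4 201.1   6. ] yaw -0.184 L 238.68189149729525 W 79.7513809370607 79.61164835643574
6 [540.6 201.3   6. ] yaw -0.1888 L 238.9211384304909 W 79.50384968395335 78.76728648064946
8 [540.7 201.1   8. ] yaw -0.184 L 237.14860159590944 W 79.23905892450553 79.10022398447418
8 [541.3 201.2   8. ] yaw -0.1888 L 237.38438973650156 W 78.9924782834504 78.26065267912234
10 [540.9 201.   10. ] yaw -0.184 L 235.6153116945236 W 78.72673691195035 78.58879961251259
10 [541.9 201.1  10. ] yaw -0.1888 L 235.84764104251215 W 78.48110688294753 77.75401887759523
stop top edge [592.9 191.5  60.9] [0.1, 0.1]
stop@64 [592.8 191.6  64. ] [593.5 191.2  64. ]
h0 bottom edge [512.4 207.   53. ] as62 [514.7 206.5  62. ]
h1 bottom edge [512.2 206.5  53. ] as62 [516.5 205.7  62. ]
far end [ 525.6 -159.7   29.2] [0.2, 0.2] @44 [ 528.9 -160.    44. ] [ 525.6 -159.7   44. ]
near end [ 438.2 -143.8   43.4] [0.0, 0.0] @44 [ 438.5 -143.8   44. ] [ 438.4 -143.8   44. ]
green far [ 493.8 -153.5   40.5] [0.2, 0.2] @44 [ 495.1 -153.5   44. ] [ 494.2 -153.7   44. ]
green near [ 468.7 -149.    35.7] [0.0, 0.0] @44 [ 472.4 -149.6   44. ] [ 470.5 -149.3   44. ]
```

Measurements are consistent. The rail centre is (540.5, 201.2) with yaw -0.186. The stop is at rail x=53.3 and the disc at -28.8, which makes 82.1 mm against the expected 82, so the holder is about 8.3 mm off. The fuse is at (482.3, -151.6), yaw -0.18. Next is the grasp.

```bash
cat >> h.py <<'E'
YAW=-0.186; RC=np.array([540.5,201.2,0]); RR=Rot.from_euler('z',YAW).as_matrix(); K=20.0
def pose(px,pz,th):
    """lower -x corner of fuse in rail frame (mm), tilt th -> TCP pose"""
    c,s=np.cos(th),np.sin(th)
    mid=np.array([px,0,pz])+45*np.array([c,0,s])+12*np.array([-s,0,c])
    return RC+RR@(mid+K*np.array([s,0,-c])),[np.pi,-th,YAW]
def S(tag=""):
    s=bot.get_state(); f=RR.T@s["contact_force"]; p=RR.T@(s["tcp_pos"]-RC)
    print(tag,"t%.1f"%s["t"],"F",f.round(2),"tcp",p.round(2),"op%.3f"%s["opening"],"g%.0f"%s["gripper_force"],"T",(RR.T@s["wrist_torque"]).round(2)); return s,f
E
python3 - <<'E'
from h import *
bot.movel([482.3,-151.6,12],[np.pi,0,-0.18],max_speed=110); S("down")
bot.grip(0.0,100); S("grip")
bot.movel([482.3,-151.6,110],max_speed=150); s,_=S("up")
th=np.radians(22)
for a in((-28.8+8+8.5,110),(-28.8+8+8.5,51.5),(-40,51.5)):
    p,o=pose(*a,th); q=solve_ik(p,o); print(p.round(1),None if q is None else np.round(q,2))
p,o=pose(-40,51,0); print(np.round(solve_ik(p,o),2))
im=imaging.capture("wrist"); cv2.imwrite("pics/g.png",im[150:])
E
```

```text
down t11.6 F [ 0.03 -0.64 -0.8 ] tcp [   8.48 -357.59   12.61] op0.549 g0 T [ 0.02 -0.1   0.01]
grip t11.9 F [-0.54 -0.06  5.32] tcp [   8.44 -357.56   12.83] op0.255 g98 T [0.03 0.22 0.07]
up t12.8 F [-0.01  0.43 -1.69] tcp [   7.42 -357.33  109.35] op0.245 g98 T [-0.03  0.03 -0.05]
[572.4 195.2 119.4] [ 0.29  0.33 -0.59  0.3  -0.17 -2.69]
[572.4 195.2  60.9] [ 0.29  0.43 -0.65  0.15 -0.17 -2.69]
[545.1 200.3  60.9] [ 0.32  0.4  -0.7   0.13 -0.18 -2.67]
[ 0.22  0.57 -0.34  0.66  0.   -2.73]
```

View pics/g.png

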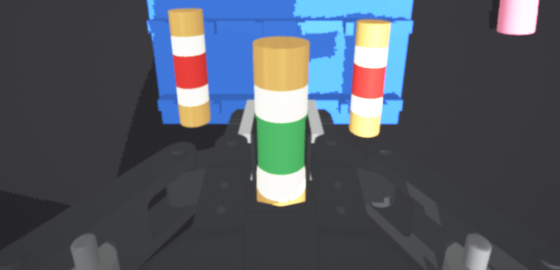

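The fuse is held level, gripped on its green band (280,140), with the two red fuses undisturbed. Next: approach tilted, descend, and feel for the spring.

```bash
sed -i 's/K=20.0/K=19.3/' h.py; python3 - <<'E'
from h import *
th=np.radians(22)
p,o=pose(-13.5,105,th); bot.move_ptp(p,o); S("over")
p,o=pose(-13.5,51.5,th); print(bot.movel(p,o,max_speed=60,threshold=6)); bot.dwell(.15); S("low")
p,o=pose(-26.5,51.5,th); r=bot.movel(p,o,max_speed=12,threshold=2.5); print(r); S("touch"); bot.dwell(.1); S("hold")
E
```

```text
over t17.4 F [ 0.63 -0.39 -0.21] tcp [ 3.1000e+01 -9.0000e-02  1.1509e+02] op0.253 g98 T [-0.01  0.39 -0.03]
False
low t18.6 F [ 0.63  0.54 -0.45] tcp [31.32  0.18 62.13] op0.252 g98 T [ 0.03  0.38 -0.03]
True
touch t19.3 F [2.58 0.41 0.44] tcp [2.353e+01 3.000e-02 6.181e+01] op0.250 g98 T [0.04 0.   0.01]
hold t19.4 F [1.98 0.56 1.29] tcp [ 2.361e+01 -2.000e-02  6.164e+01] op0.250 g98 T [0.16 0.   0.06]
```

Contact came at px=-20.9, exactly as measured by sight. Next is pressing the spring back.

```bash
python3 - <<'E'
from h import *
th=np.radians(22)
for px in(-26,-30,-32.2):
    p,o=pose(px,51.5,th); print(bot.movel(p,o,max_speed=12,threshold=9)); bot.dwell(.15); s,_=S(px); print("px from tcp",-13.5+(RR.T@(s["tcp_pos"]-RC))[0]-30.96)
E
```

```text
False
-26 t20.0 F [ 5.25 -0.65  0.52] tcp [1.883e+01 4.000e-02 6.179e+01] op0.252 g98 T [ 0.   -0.55 -0.02]
px from tcp -25.63406635720941
False
-30 t20.7 F [ 6.64  0.47 -0.49] tcp [1.552e+01 6.000e-02 6.212e+01] op0.248 g98 T [ 0.01 -0.83  0.04]
px from tcp -28.936821298316122
False
-32.2 t21.2 F [ 7.04 -0.11 -0.66] tcp [13.79  0.07 62.36] op0.251 g98 T [-0.04 -1.11 -0.09]
px from tcp -30.674500718772695
```

```bash
cat > cmp.py <<'E'
from h import *
def prof(im,name):
    c=im[:,280].astype(int); h=cv2.cvtColor(im,cv2.COLOR_BGR2HSV)[:,272:289].astype(int)
    hm=np.median(h,axis=1)
    lab=np.where(hm[:,2]<70,'.',np.where(hm[:,1]<60,'w',np.where((hm[:,0]>45)&(hm[:,0]<85),'G',np.where((hm[:,0]<32),'b','?'))))
    out=[];st=0
    for i in range(1,len(lab)+1):
        if i==len(lab) or lab[i]!=lab[st]:
            if i-st>3: out.append(f"{lab[st]}{st}-{i-1}")
            st=i
    print(name,out)
if __name__=="__main__":
    g=cv2.imread("pics/g.png"); prof(np.vstack([np.zeros((150,560,3),np.uint8),g]),"lifted")
    im=imaging.capture("wrist"); cv2.imwrite("pics/w1.png",im); prof(im,"now")
    S()
E
python3 cmp.py
```

```text
lifted ['.0-149', '?150-185', 'b187-240', 'w241-272', 'G273-324', 'w325-351', 'b352-356', '.357-419']
now ['b0-6', '.7-117', 'w118-169', 'b170-240', 'w241-273', 'G274-324', 'w325-350', 'b351-355', '.356-419']
 t21.2 F [ 8.29 -1.09 -0.34] tcp [13.78  0.07 62.35] op0.256 g98 T [-0.1  -1.07  0.01]
```

The fuse hasn't turned in the grip, and the force fits a spring pressed about 10 mm. I'll press on to 11.5 mm, then tip it down.

```bash
python3 - <<'E'
from h import *
D=-41.5
for deg,pz in((22,51.3),(17,51),(13,51),(10,51),(7.5,51),(5,51),(3,51),(1.5,50.8)):
    th=np.radians(deg); px=D+(71-pz)*np.tan(th)
    p,o=pose(px,pz,th); r=bot.movel(p,o,max_speed=12,threshold=7); s,f=S(deg)
    e=(RR.T@(s["tcp_pos"]-p)).round(2); print("   err",e,"pitch",-np.degrees(s["orientation"][1]).round(2),r)
    if r: break
E
python3 cmp.py
```

```text
22 t21.5 F [ 7.42 -1.12 -0.63] tcp [12.79  0.09 62.36] op0.256 g98 T [-0.09 -1.2  -0.05]
   err [1.87 0.09 0.97] pitch 22.2 False
17 t22.0 F [ 8.62 -0.57 -0.  ] tcp [12.09  0.13 58.1 ] op0.252 g98 T [-0.07 -1.26 -0.  ]
   err [2.31 0.13 0.93] pitch 17.21 False
13 t22.4 F [ 8.35 -0.37 -0.86] tcp [10.96  0.17 54.77] op0.247 g98 T [-0.07 -1.38 -0.03]
   err [2.36 0.17 0.76] pitch 13.21 False
10 t22.8 F [ 8.54 -0.42 -1.3 ] tcp [ 9.93  0.14 52.22] op0.251 g98 T [-0.   -1.44 -0.01]
   err [2.32 0.14 0.59] pitch 10.2 False
7.5 t23.1 F [ 8.49  0.06 -1.97] tcp [ 9.    0.13 50.08] op0.251 g98 T [-0.05 -1.55  0.  ]
   err [2.3  0.13 0.45] pitch 7.7 False
5 t23.5 F [ 8.42  0.04 -2.58] tcp [ 8.03  0.14 47.97] op0.252 g98 T [ 0.   -1.59 -0.01]
   err [2.31 0.14 0.32] pitch 5.2 False
3 t23.8 F [ 9.36  0.69 -2.85] tcp [ 7.19  0.13 46.31] op0.249 g98 T [ 0.02 -1.68  0.01]
   err [2.32 0.13 0.25] pitch 3.2 False
1.5 t24.0 F [ 8.81  0.13 -0.96] tcp [ 6.58  0.14 44.99] op0.248 g98 T [-0.04 -1.65 -0.04]
   err [2.37 0.14 0.31] pitch 1.72 False
lifted ['.0-149', '?150-185', 'b187-240', 'w241-272', 'G273-324', 'w325-351', 'b352-356', '.357-419']
now ['.0-50', 'w51-107', 'w110-138', 'b139-184', 'b186-241', 'w242-272', 'G273-324', 'w325-350', 'b351-355', '.356-419']
 t24.1 F [ 9.35 -0.43 -2.32] tcp [ 6.52  0.14 45.01] op0.252 g98 T [ 0.01 -1.69  0.02]
```

The end is down behind the stop: about 2.5 mm of clearance in x and 2.3 mm still to descend. Next: level, lower to contact, slide against the stop, release.

```bash
python3 - <<'E'
from h import *
p,o=pose(-41.5,50.3,np.radians(-0.2)); print(bot.movel(p,o,max_speed=10,threshold=6)); S("level")
p,o=pose(-41.5,47.5,np.radians(-0.2)); print(bot.movel(p,o,max_speed=8,threshold=4)); bot.dwell(.1); s,_=S("seated?")
t=s["tcp_pos"]; print("mid z",t[2]+19.3)
print(bot.movel(t+RR@[4.5,0,0],max_speed=8,threshold=6)); bot.dwell(.1); S("stop?")
E
python3 cmp.py
```

```text
False
level t24.4 F [ 8.69 -0.01  0.71] tcp [ 6.06  0.29 43.59] op0.254 g99 T [-0.04 -1.65  0.12]
True
seated? t24.8 F [ 6.59 -0.62 -2.42] tcp [ 8.89  0.47 43.58] op0.253 g98 T [-0.1  -1.38  0.03]
mid z 62.881683808060416
True
stop? t25.2 F [-3.08 -0.41  6.09] tcp [ 9.48  0.45 43.38] op0.251 g99 T [0.02 0.6  0.03]
lifted ['.0-149', '?150-185', 'b187-240', 'w241-272', 'G273-324', 'w325-351', 'b352-356', '.357-419']
now ['.0-52', 'w53-111', 'b112-116', 'w117-144', 'b145-164', 'b168-241', 'w242-272', 'G273-324', 'w325-350', 'b351-355', '.356-419']
 t25.3 F [-3.3   0.3   5.31] tcp [ 9.48  0.45 43.36] op0.250 g99 T [-0.02  0.61  0.  ]
```

Seated against both the saddle and the stop. I'll ease the preload, then release.

```bash
python3 - <<'E'
from h import *
t=bot.get_state()["tcp_pos"]; bot.movel(t+RR@[-0.6,0,0.3],max_speed=8); bot.dwell(.1); S("eased")
bot.grip(0.5,20); S("open"); bot.dwell(.2)
t=bot.get_state()["tcp_pos"]; bot.movel(t+np.array([0,0,110])-RR@[40,0,0],max_speed=120); bot.dwell(.2); S("up")
import pickle; m=model("wrist"); pickle.dump(m,open("mf.pkl","wb"))
im=imaging.capture("wrist"); cv2.imwrite("pics/f.png",im)
e=RR@[1,0,0]
for x,z in((53.5,62),(8.5,74),(8.5+45,74),(8.5-45,74)): print((x,z),proj(m,RC+RR@[x,0,z]).round(1))
cv2.imwrite("pics/fc.png",cv2.resize(im[60:340,180:380],None,fx=2.1,fy=2.1,interpolation=cv2.INTER_CUBIC))
E
```

```text
eased t25.8 F [ 4.72  0.59 -2.58] tcp [ 9.47  0.41 43.53] op0.248 g98 T [ 0.02 -0.84 -0.04]
open t26.2 F [-0.42  0.25  0.3 ] tcp [ 8.06  0.32 43.49] op0.497 g0 T [ 0.03 -0.02  0.04]
up t27.7 F [-0.27 -1.04 -0.5 ] tcp [-31.53   0.24 152.89] op0.502 g0 T [-0.01 -0.04 -0.01]
(53.5, 62) [279.7 106.4]
(8.5, 74) [279.8 168.8]
(53.5, 74) [279.7 105.4]
(-36.5, 74) [279.9 225.4]
```

View pics/fc.png

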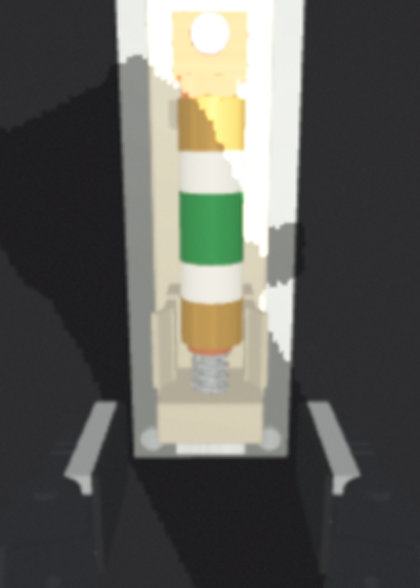

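The fuse lies between disc and stop. The green centre at image (280.5,168.6) and far end at row 105.7 match the projection of the loaded pose. A light touch on the stop end will check its height and press it home.

```bash
python3 - <<'E'
from h import *
bot.grip(0.0,20)
bot.movel(RC+RR@[28,0,86],[np.pi,0,YAW],max_speed=90); bot.dwell(.15); S("above")
print(bot.movel(RC+RR@[28,0,72.5],max_speed=8,threshold=3)); S("touch")
bot.movel(RC+RR@[28,0,160],max_speed=120); S("clear")
E
```

```text
above t29.5 F [0.37 0.39 0.32] tcp [28.02  0.23 86.66] op0.002 g0 T [ 0.02 -0.01 -0.03]
True
touch t30.8 F [-0.53  0.18  4.9 ] tcp [2.809e+01 7.000e-02 7.454e+01] op0.003 g2 T [ 0.01 -0.03 -0.  ]
clear t31.7 F [ 0.19 -0.34  0.64] tcp [ 27.37  -0.27 159.12] op0.000 g0 T [0.01 0.03 0.02]
```

The top of the fuse is at 74.5 mm, so its centre is about 62.5 mm: home and level within tolerance. Handing in.

```bash
python3 -c "
from bench import bot
print(bot.sign_off())"
```

```text
the job is handed in; nothing more can be done
None
```

The green-banded fuse is loaded in the holder, released and lying level between the spring contact and the end stop; the job was handed in at about 32 s, but the sign-off returned no verdict.

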